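Pin a handle bracket in its jig and hold it against the stop

TASK

Take the retaining pin with the tall round grip from the rack and push it fully home through the clevis of the jig and the eye of the handle bracket. Then swing the bracket's upright plate against the rubber-nosed stop and press it there with a steady force of about 10 newtons, flat on the jig, for two seconds, so that a colleague can screw it down; finish while still pressing, do not push the stop harder than 20 newtons, and leave the other two pins and the screwdriver alone.

Things in the scene. Friction and masses are not known exactly. Their poses are not given: they have to be found in the camera images.
- jig: Fixed jig: slick grey plastic base 180 (x) x 260 (y) x 20 mm, origin at centre of underside. At x 0, y -85 mm a clevis: aluminium cheek 56 x 50 mm, 35 to 44 mm above the bench, held by a wall on its -y side; a 13 mm upright hole runs through cheek and base. At y +30 a block (x 57 to 87, 50 mm wide, 60 mm high) carries the sprung stop that looks to -x.
- pin_hole (a point): Centre of the mouth of the clevis hole on the top of the cheek, 44 mm above the bench; the hole is 13 mm wide with a 2 mm chamfer.
- stop_nose: The stop: upright round black rubber nose, 24 mm diameter, 25 to 57 mm above the bench, on a spring plunger in the jig. Origin: its foremost point, where the bracket's plate meets it, 41 mm above the bench; at rest at jig x +6, y +30 mm. It yields along jig +x by a spring of 2 N per mm, no preload (10 N = 5 mm), at most 12 mm.
- bracket: Loose aluminium bracket, 0.35 kg, flat on the slick jig, eye in the clevis. Origin: centre of the 13 mm eye hole, underside, under the clevis hole. Flat arm 12 mm thick along +y to 93 mm, then an upright plate 12 mm thick in x, y 90 to 175 mm, top 60 mm above the bench. Starts swung 0.2 to 0.5 rad to the jig's -x side, turns about the eye; with y parallel to jig y the plate just meets the nose.
- press_point (a point): Middle of the bracket's upright plate (half its thickness, 40 mm above the bench) straight across from the stop nose: 115 mm from the eye along bracket y. An upright half-round rib of 6 mm radius, the place to push, stands on the -x face here, its crest 12 mm to -x (bracket frame) of this point; the face that meets the stop is 6 mm to +x.
- pin: Loose steel retaining pin, upright in one of the three rack holes. Origin at its lower tip, z up to the head. Shank 10 mm diameter, 36 mm long with an 8 mm tapered nose, then a round grip 16 mm diameter, 30 mm tall (60 g). In the rack the grip reaches from 40 to 70 mm above the bench. Fully home in the jig the grip rests on the cheek and the tip is 8 mm above the bench.
- rack: Fixed black plastic block 56 (x) x 180 (y) x 40 mm tall, origin at the centre of its underside, with three 13 mm holes in a row at y -58, 0 and +58 mm, one for each pin.
- dowel: Bystander in the rack: plain headless steel dowel 10 mm diameter, 58 mm long, upright, standing 18 mm out of the rack. Origin at its lower end.
- wide_pin: Bystander in the rack: short steel pin with a wide flat round head 32 mm diameter, 10 mm thick, its head lying on the rack (top 50 mm above the bench). Origin at its lower tip.
- screwdriver: Bystander: screwdriver with a black handle, 190 mm long, lying on the bench left of the jig. Origin under its middle.

How it is judged:
On the way, in this order (a step that is already met when the one before it is completed fails the run):
1. the pin is fully home through clevis and bracket eye (horizontal distance between each of pin, bracket and pin_hole below 0.005 m and z of pin in the frame of jig between 0 and 0.012 m and angle between pin's own z axis and vertical below 0.12 rad), for 0.2 s.
2. the robot presses the pinned bracket against the stop with 5 to 15 N, steadily for 1.5 s (all of step 1 and contact force between bracket and stop_nose between 5 and 15 N and contact force between any of the fingers, the arm and bracket above 2 N), for 1.5 s.
At the end, for the whole second after the job is handed in: Pin home (tip < 12 mm above the jig underside, < 5 mm off the hole axis, tilt < 0.12 rad), eye < 5 mm off that axis; bracket flat (tilt < 0.1 rad, raised < 5 mm), still (< 10 mm/s); the robot touches it with > 2 N and it bears on the stop with 5 to 15 N all through the last second (all of step 2 and angle between bracket's own z axis and vertical below 0.1 rad and z of bracket in the frame of jig below 0.025 m and linear speed of bracket below 0.01 m/s); the arm keeps its last pose, push and grip.
It fails at once if the stop is pushed harder than 20 N (contact force between bracket and stop_nose above 20 N).
It fails at once if the dowel, the wide pin or the screwdriver is moved more than 30 mm (distance of any of dowel, wide_pin, screwdriver from where it was at the start of the episode above 0.03 m).
It also fails if it takes over 64 s, if anything falls off the work surface, if the arm or the gripper's body presses on something with over 40 N, if the wrist force passes 120 N, or if a joint passes its speed limit or range.

ROBOT

A 6-joint arm with a two-finger parallel gripper is mounted at the origin on the work surface. World frame = base frame: x ahead of the robot, y to its left, z up, the work surface at z = 0. Lengths are in m, angles in rad, forces in N, time in s.
With the tool pointing down it reaches from about 0.35 to 0.85 m from the base axis. Payload 8.1 kg.
Tool frame: the origin (TCP) lies at the very end of the fingers, on their centre line; the grasp point (between the pads) lies 19 mm behind it; z points along the fingers, y is the line along which they close (so a half turn about z gives the same grasp; the last joint's range is limited). The gripper opens to 93 mm and grips with 3 to 60 N. Pads are 15 mm wide; open, the fingers measure 128 mm over their backs; the gripper's body (75 mm by 188 mm) begins 65 mm behind the grasp point.
Start: joints at [1.057, 0.13, 1.488, -0, 1.523, -0.085], TCP at [0.249, 0.546, 0.196] pointing down, gripper open.
Joint ranges: [-2.96, 2.96], [-0.89, 2.26], [0.02, 2.5], [-1.34, 4.48], [0, 2.73], [-2.66, 2.66]. Speed limits (rad/s): [2.39, 2.39, 2.79, 3.14, 3.14, 3.14].

INTERFACE

Orientations are given as a rotation vector (axis times angle).
In Python, from plant import monitor, eyes, ticket gives the robot as it stands.
- The arm moves only by the tool arm_command, never from a script. Its argument "deltas" is a list that holds one entry, the list of rows, each a list of 6 numbers: the shift along the world's x, y, z in cm, then the turn, a rotation vector about the world's x, y, z in degrees. In form: [[[tx, ty, tz, rx, ry, rz], ...]]. A call has 1 to 12 rows; each row shifts and turns the commanded pose from where the row before left it; what a row does not reach is not made up. A row lasts 1/12 s, in which the tool goes at most 41.7 mm and 7.16 degrees, less where a joint would pass 70% of its speed; a pose out of reach is approached as far as the arm can. A call is refused whole if a number of a shift passes 4.17 or a number of a turn 7.16, either way. A call with a gripper value outside its range is refused whole. "gripper" is the opening, from -1 (shut) to 1 (fully open), set as the call begins (left out, the last holds). The fingers move at their own pace and stop on an object; "squeeze" is the grip in N (left out, the last holds). Time passes only in rows, so rows that do not move let the fingers close. It gives the time, the measured TCP pose, the force, the opening and the grip force at its end, in the units of the state.
- monitor.read_state(): the state, without advancing time (a new reading comes with each control period).
- eyes.read_camera(name): name is "side" or "top"; returns the picture (480x640x3 uint8, blue, green, red); there is no depth.
- eyes.camera_model(name): a dict with "fx", "fy", "cx", "cy" (pixels), "rvec" (rotation vector, rad) and "tvec" (3), from world to camera coordinates, as OpenCV has them. Camera axes: x right, y down, z forward; pixel columns grow to the right and rows downward; lengths in m; the calibration is good to about 2 mm. A picture is of the moment at which its call begins. camera_model takes no time and is no camera call.
- ticket.close_job(): hands the job in; it is judged then, once.
The state is a dict: "t": time; "q": joint angles; "dq": joint speeds; "joint_torque": joint torques, N m; "tool_pos": TCP position; "orientation": TCP orientation; "force": force on the tool from outside, world axes, zero at the start; "wrist_torque": the same for the moment, N m; "opening": finger opening in m; "gripper_force": force on a finger pad.
Only numpy, scipy, OpenCV 4.12 (cv2) and the standard library are available. Lean on these libraries where they do the work, as an engineer would, in place of code of your own. Each camera call takes 0.05 s, during which the arm holds its last target. There are 200 camera calls.

## Working session

There is one attempt and no reset: what is moved stays moved. The work goes in short steps, Python scripts to look and compute and a tool call to move; the robot and the scene stay as the last step left them, time stands still between calls to the robot, and variables do not carry over. Pictures are saved under pics/ and viewed, at most 10 in all, crops included, and the job is handed in when it is done.

Besides the shell and the picture viewer there is one more tool, called after ">>>" as a command line: name --argument value ..., lists and objects as JSON in quotes. arm_command: Moves the arm, as the interface text tells. Its arguments: {"type":"object","properties":{"deltas":{"type":"array"},"gripper":{"type":"number"},"squeeze":{"type":"number"}},"required":["deltas"]}

```bash
mkdir -p pics
cat > h.py <<'E'
import numpy as np, cv2
from plant import monitor, eyes, ticket
def ray(cam,u,v):
    m=eyes.camera_model(cam);R=cv2.Rodrigues(np.array(m['rvec'],float))[0];t=np.array(m['tvec'],float).ravel()
    d=R.T@np.array([(u-m['cx'])/m['fx'],(v-m['cy'])/m['fy'],1]);return -R.T@t,d
def onz(cam,u,v,z):
    c,d=ray(cam,u,v);return c+d*(z-c[2])/d[2]
def proj(cam,p):
    m=eyes.camera_model(cam);K=np.array([[m['fx'],0,m['cx']],[0,m['fy'],m['cy']],[0,0,1]])
    return cv2.projectPoints(np.array(p,float).reshape(-1,1,3),np.array(m['rvec'],float),np.array(m['tvec'],float),K,None)[0].reshape(-1,2)
E
python3 - <<'E'
from h import *
for n in('top','side'):
    cv2.imwrite(f'pics/{n}0.png',eyes.read_camera(n)); print(n,ray(n,320,240))
s=monitor.read_state();print(s)
E
```

```text
top (array([0.38994768, 0.01600909, 1.29512827]), array([ 0.09798414, -0.01617769, -0.9950842 ]))
side (array([ 0.31573878, -0.77143703,  0.81854123]), array([ 0.16880309,  0.70132053, -0.69267996]))
{'t': 0.1, 'q': array([ 1.05664146e+00,  1.31072099e-01,  1.48918120e+00, -1.13220335e-05,
        1.52301118e+00, -8.54010334e-02]), 'dq': array([ 4.84562081e-04,  1.42558467e-03, -2.52775185e-03,  8.51731548e-04,
        4.49284965e-04,  8.33918635e-05]), 'joint_torque': array([ 1.10724548e-03, -5.61340714e+01, -4.93095911e+01,  7.70077016e-02,
        2.90684891e-02, -6.74307398e-05]), 'tool_pos': array([0.24915014, 0.54520763, 0.19469453]), 'orientation': array([-6.68234393e-01, -3.06920624e+00,  2.51383264e-03]), 'force': array([-0.06601685,  0.43548177,  1.41084376]), 'wrist_torque': array([-0.01412224, -0.0405501 , -0.0279875 ]), 'gripper_force': 0.0, 'opening': 0.092947758181232}
```

View pics/top0.png

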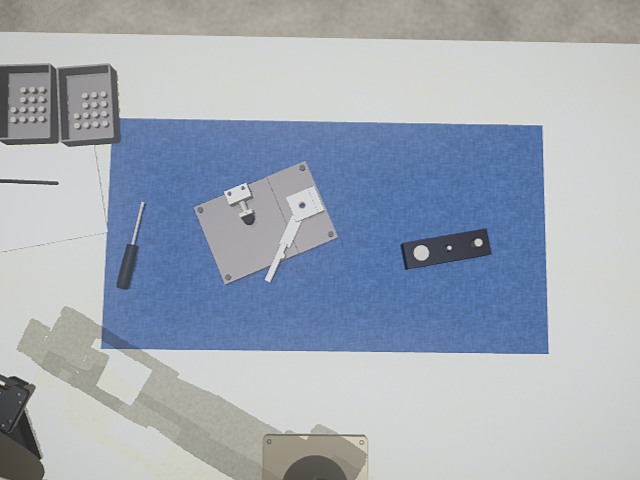

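View pics/side0.png

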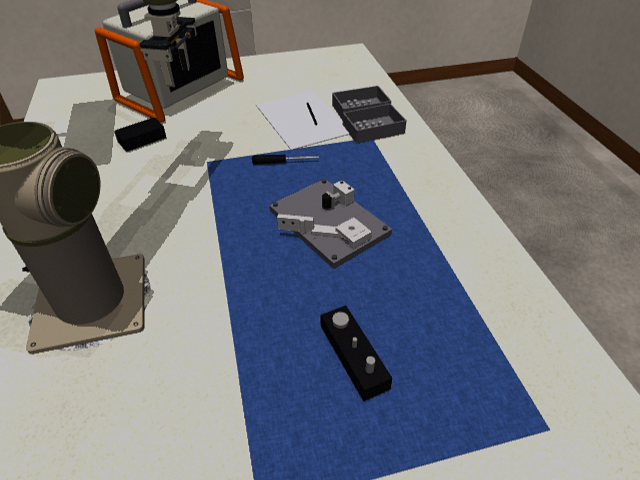

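The top view shows the jig around (265,223) with the clevis hole at (302,205), the nose at (248,219) and the bracket plate from (290,235) to (268,280). The rack holds the wide pin at (421,253), the dowel at (449,248) and the gripped pin at (478,242). The side view agrees, with the gripped pin at (370,363).

Run:
```python
from h import *
T=cv2.imread('pics/top0.png');S=cv2.imread('pics/side0.png')
def blobs(im,lo,hi,box,amin=8):
    x0,y0,x1,y1=box;g=im[y0:y1,x0:x1];m=cv2.inRange(g,np.array(lo),np.array(hi))
    n,l,st,c=cv2.connectedComponentsWithStats(m)
    return [(c[i]+[x0,y0],st[i]) for i in range(1,n) if st[i][4]>=amin]
print('rack top');
for c,s in blobs(T,(110,)*3,(255,)*3,(405,232,490,266)): 
    print(c,s[2:], onz('top',*c,.07)[:2])
print('rack side')
for c,s in blobs(S,(110,)*3,(255,)*3,(325,308,388,392)): print(c,s)
# jig corners: non blue region
g=cv2.cvtColor(T,cv2.COLOR_BGR2HSV)[150:300,180:350]
m=(g[...,1]<90).astype(np.uint8)*255
cn=max(cv2.findContours(m,0,2)[0],key=cv2.contourArea)+[180,150]
ap=cv2.approxPolyDP(cn,4,True).reshape(-1,2)
for p in ap: print('jig',p,onz('top',*p,.02)[:2])
print('hole?')
gr=cv2.cvtColor(T,cv2.COLOR_BGR2GRAY)
print(gr[198:213,294:312])
a=cv2.resize(T[150:300,185:345],None,fx=5,fy=4.0,interpolation=cv2.INTER_CUBIC)
b=cv2.resize(S[170:270,260:400],(800,571),interpolation=cv2.INTER_CUBIC)
cv2.imwrite('pics/a.png',a);cv2.imwrite('pics/b.png',b)
```

```text
rack top
[477.80357143 242.16071429] [ 9  9 56] [ 0.51135665 -0.32825646]
[420.82914573 252.47236181] [ 16  16 199] [ 0.4882525  -0.21079237]
[449.         247.33333333] [ 5  4 18] [ 0.4997404  -0.26877524]
rack side
[340.10322581 318.50322581] [  8   5  16  12 155]
[354.36363636 338.90909091] [28 30  4  3 11]
[370.29787234 359.93617021] [42 49  8  7 47]
jig [306 161] [0.68643901 0.02798278]
jig [193 207] [0.5819414  0.26755393]
jig [225 284] [0.41903938 0.19430502]
jig [268 266] [0.45840155 0.10462578]
jig [264 279] [0.43080156 0.11242258]
jig [270 282] [0.42467031 0.09961418]
jig [282 260] [0.47158604 0.07526865]
jig [337 237] [ 0.52252059 -0.04088649]
hole?
[[213 213 213 213 213 213 213 213 213 213 213 212 213 212 213 213 213 211]
 [213 212 213 213 213 213 213 213 213 214 205 208 213 213 213 212 213 215]
 [213 213 213 213 213 214 216 217 217 217 214 213 214 213 212 213 213 214]
 [213 213 213 213 215 210 206 198 191 195 212 216 214 213 213 213 213 215]
 [213 213 213 215 210 202 178 156 148 150 184 212 216 213 213 213 213 213]
 [213 213 213 216 205 175 156 128  98 115 143 191 213 214 213 213 213 213]
 [213 213 214 214 193 148 104  81  74  79 108 176 210 215 213 213 213 213]
 [213 213 214 213 191 129  73  98 104  91  92 171 210 215 213 213 213 213]
 [213 213 214 217 203 138  86 111 111 106 119 188 214 215 213 213 213 212]
 [213 213 213 215 210 178 136 110  99 126 173 208 216 213 213 213 213 213]
 [213 213 213 214 215 212 197 183 178 183 207 216 214 213 213 213 213 213]
 [213 213 213 213 214 215 215 215 215 214 215 215 213 213 213 213 213 213]
 [213 213 213 213 213 214 214 214 215 214 214 213 213 213 213 213 213 213]
 [214 213 213 213 213 213 213 213 213 213 213 213 213 213 212 213 213 213]
 [214 213 213 213 213 212 213 213 213 213 213 213 213 213 213 213 213 213]]
```

View pics/a.png

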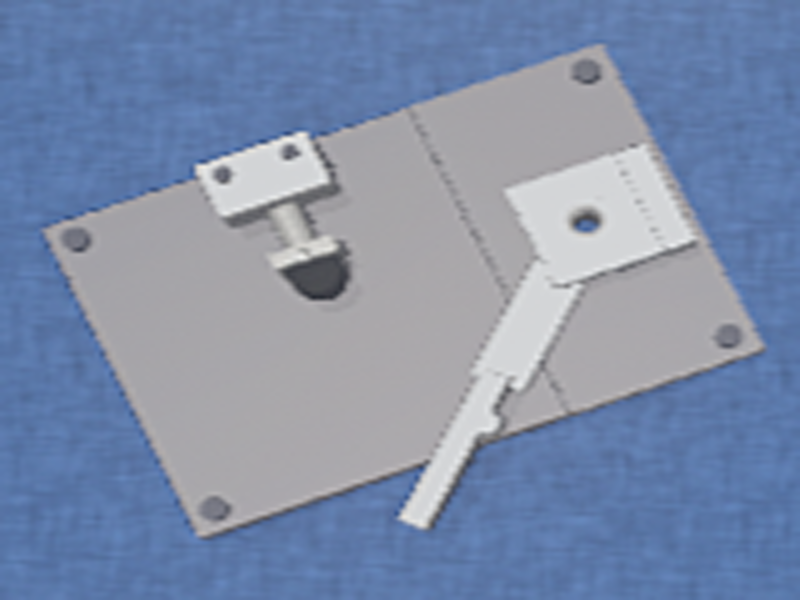

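Zoomed, the top view shows the cheek hole at crop (585,221), the nose at crop (322,285), and the bracket rib on the plate's −x side at crop (490,420).

Run:
```python
from h import *
from scipy.spatial.transform import Rotation as Ro
pin=onz('top',477.8,242.16,.07)[:2];dow=onz('top',449,247.4,.058)[:2];wid=onz('top',420.83,252.47,.05)[:2]
print('pins',pin,dow,wid,'spacing',np.linalg.norm(pin-dow),np.linalg.norm(dow-wid))
d=wid-pin;print('row yaw deg',np.degrees(np.arctan2(d[1],d[0])))
A,B,C,D=[onz('top',*p,.02)[:2] for p in [(306,161.5),(193.5,207.5),(225,284),(337,237.5)]]
yd=(B-A+C-D);yd/=np.linalg.norm(yd);xd=np.array([yd[1],-yd[0]]);c=(A+B+C+D)/4
print('jig c',c,'yaw',np.degrees(np.arctan2(xd[1],xd[0])),np.linalg.norm(B-A),np.linalg.norm(C-B))
T=cv2.cvtColor(cv2.imread('pics/top0.png'),cv2.COLOR_BGR2GRAY)[198:211,294:308].astype(float)
w=np.clip(205-T,0,None);v,u=np.mgrid[198:211,294:308];hp=((w*u).sum()/w.sum(),(w*v).sum()/w.sum())
print('hole',hp,onz('top',*hp,.044),'from jig',c-.085*yd)
h=onz('top',*hp,.044)[:2]
print('nose',c+.006*xd+.03*yd)
# plate end edge corners in crop ->(400,520),(430,528) end; 
e=onz('top',185+415/5,150+524/4,.06)[:2]; r=onz('top',185+495/5,150+425/4,.06)[:2]
print('end',e,np.linalg.norm(e-h),'rib',r,np.linalg.norm(r-h)); b=e-h
print('swing',np.degrees(np.arctan2(b[1],b[0])-np.arctan2(yd[1],yd[0])))
for p in (np.r_[pin,.07],np.r_[h,.044]): print('side proj',proj('side',p))
s=monitor.read_state();R=Ro.from_rotvec(s['orientation']).as_matrix();print(R.round(3))
S=cv2.imread('pics/side0.png')
print(cv2.cvtColor(S,cv2.COLOR_BGR2GRAY)[352:376,362:380])
```

```text
pins [ 0.511358   -0.32824911] [ 0.50067719 -0.27156354] [ 0.48986227 -0.21449666] spacing 0.05768304738745469 0.05808262598348883
row yaw deg 100.70096620997793
jig c [0.55167698 0.11195522] yaw 23.591617646550272 0.26035957699693174 0.177193706797785
hole (np.float64(301.7494363929147), np.float64(204.78615136876007)) [0.58690892 0.03511224 0.044     ] from jig [0.58569525 0.03405941]
nose [0.54516906 0.14184915]
end [0.42556024 0.10112607] 0.1743307868668372 rib [0.47680746 0.06946389] 0.11533588682344799
swing 44.157059834967576
side proj [[371.45126797 359.3222184 ]]
side proj [[351.94701799 227.28980749]]
[[-0.909  0.416 -0.001]
 [ 0.416  0.909 -0.001]
 [ 0.    -0.002 -1.   ]]
[[ 13  13  13  13  14  14  16  15  13  15  14  13  12  13  55  67  66  68]
 [ 16  16  13  14  14  15  14  11  11  12  14  11  12  10  29  63  69  71]
 [ 12  15  14  13  14  14  15   9  13  15  14  14  15  14  10  44  71  69]
 [ 13  13  16  13  14  10   6  20  20  21  10  12  14  16  14  18  54  66]
 [ 13  12  15  12   9  39  88  96  95  92  66  26  12  13  12  13  26  64]
 [ 15  15  14  11  19 105 155 152
[... 692 characters left out ...]
 29  15  14  15  17  15]
 [ 15  17  13  30  50  54  56  60  60  59  58  57  22  15  16  14  16  15]
 [ 16  14  11  34  52  53  55  60  58  59  57  53  19  14  15  14  14  16]
 [ 15  17  15  31  52  54  58  58  59  57  59  53  13  12  14  14  18  15]
 [ 15  14  14  23  54  54  59  58  59  59  56  50   9  11  17  14  16  15]
 [ 15  15  14  13  48  55  59  60  60  59  57  35  10  11  11  17  15  14]
 [ 12  13  12  11  22  45  55  57  56  49  44  17  17  17  17  14  15  16]
 [ 15  15  13  13   9  18  34  37  37  23  11  14  13  14  14  15  12  15]
 [ 16  14  14  12  12  12  11  11   9  14  14  14  16  17  15  16  15  16]
 [ 17  15  15  17  13  13  13  13  13  16  15  13  17  13  14  17  15  14]]
```

View pics/b.png

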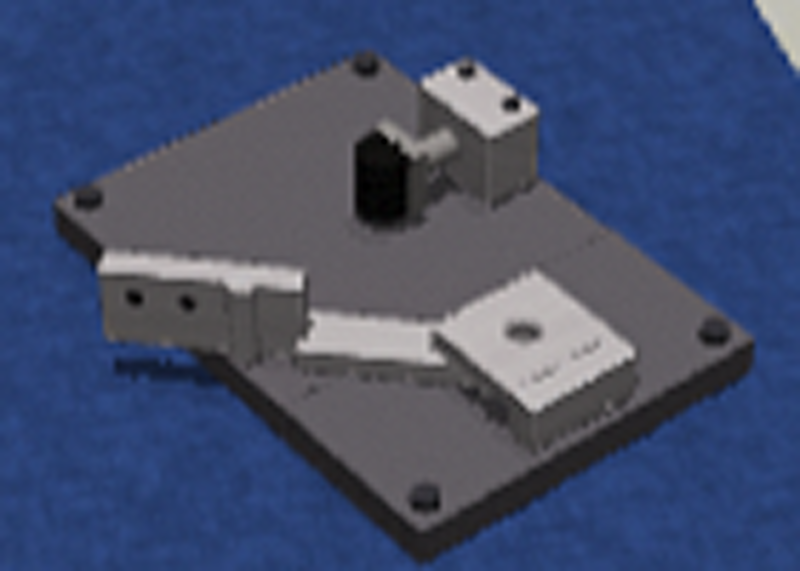

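>>> arm_command --deltas '[[[1.09,-3.64,0,0,0,-4.56],[1.09,-3.64,0,0,0,-4.56],[1.09,-3.64,0,0,0,-4.56],[1.09,-3.64,0,0,0,-4.56],[1.09,-3.64,0,0,0,-4.56],[1.09,-3.64,0,0,0,-4.56],[1.09,-3.64,0,0,0,-4.56],[1.09,-3.64,0,0,0,-4.56],[1.09,-3.64,0,0,0,-4.56],[1.09,-3.64,0,0,0,-4.56],[1.09,-3.64,0,0,0,-4.56],[1.09,-3.64,0,0,0,-4.56]]]' --gripper 1

```text
t: 1.1
tool_pos: [0.3801, 0.1071, 0.1955]
orientation: [2.009, 2.415, 0.0]
force: [1.6, 0.6, 0.2]
opening: 0.0933
gripper_force: 0.0
```

>>> arm_command --deltas '[[[1.09,-3.64,0,0,0,0],[1.09,-3.64,0,0,0,0],[1.09,-3.64,0,0,0,0],[1.09,-3.64,0,0,0,0],[1.09,-3.64,0,0,0,0],[1.09,-3.64,0,0,0,0],[1.09,-3.64,0,0,0,0],[1.09,-3.64,0,0,0,0],[1.09,-3.64,0,0,0,0],[1.09,-3.64,0,0,0,0],[1.09,-3.64,0,0,0,0],[1.09,-3.64,0,0,0,0]]]'

```text
t: 2.1
tool_pos: [0.5109, -0.3297, 0.1949]
orientation: [-2.004, -2.418, -0.0]
force: [0.6, 0.3, 0.3]
opening: 0.093
gripper_force: 0.0
```

>>> arm_command --deltas '[[[0,0,0,0,0,0],[0,0,0,0,0,0],[0,0,0,0,0,0]]]'

```text
t: 2.35
tool_pos: [0.5106, -0.3274, 0.1948]
orientation: [-2.004, -2.417, -0.0]
force: [0.3, 0.1, 0.4]
opening: 0.0927
gripper_force: 0.0
```

>>> arm_command --deltas '[[[0.08,-0.08,-2.5,0,0,0],[0,0,-2.5,0,0,0],[0,0,-2.5,0,0,0],[0,0,-2.5,0,0,0],[0,0,-2.0,0,0,0],[0,0,-1.5,0,0,0],[0,0,-1.0,0,0,0],[0,0,-0.5,0,0,0],[0,0,0,0,0,0],[0,0,0,0,0,0]]]'

```text
t: 3.18
tool_pos: [0.5124, -0.3286, 0.0467]
orientation: [2.003, 2.419, 0.0]
force: [-0.1, 0.2, -0.5]
opening: 0.0932
gripper_force: 0.0
```

>>> arm_command --deltas '[[[0,0,0,0,0,0],[0,0,0,0,0,0],[0,0,0,0,0,0],[0,0,0,0,0,0],[0,0,0,0,0,0],[0,0,0,0,0,0],[0,0,0,0,0,0],[0,0,0,0,0,0],[0,0,0,0,0,0],[0,0,0,0,0,0],[0,0,0,0,0,0],[0,0,0,0,0,0]]]' --gripper -1 --squeeze 30

```text
t: 4.18
tool_pos: [0.5118, -0.3287, 0.0456]
orientation: [-2.004, -2.419, 0.0]
force: [-0.8, -0.5, 0.7]
opening: 0.0178
gripper_force: 0.1
```

>>> arm_command --deltas '[[[0,0,0,0,0,0],[0,0,0,0,0,0],[0,0,0,0,0,0],[0,0,0,0,0,0]]]'

```text
t: 4.52
tool_pos: [0.5127, -0.3302, 0.048]
orientation: [2.003, 2.416, -0.001]
force: [-2.4, -0.7, 11.0]
opening: 0.0007
gripper_force: 6.0
```

>>> arm_command --deltas '[[[0,0,0.5,0,0,0],[0,0,1,0,0,0],[0,0,1.5,0,0,0],[0,0,2,0,0,0],[0,0,1.5,0,0,0],[0,0,0.5,0,0,0]]]'

```text
t: 5.02
tool_pos: [0.5133, -0.3297, 0.1192]
orientation: [2.002, 2.416, 0.0]
force: [0.1, -0.9, 0.5]
opening: 0.0005
gripper_force: 0.0
```

Run:
```python
from h import *
a=eyes.read_camera('side');b=eyes.read_camera('top')
cv2.imwrite('pics/s1full.png',a);cv2.imwrite('pics/t1full.png',b)
A=cv2.resize(a[270:420,290:430],(560,600),interpolation=cv2.INTER_CUBIC)
cv2.imwrite('pics/s1.png',A)
```

```text
(no output)
```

View pics/s1.png

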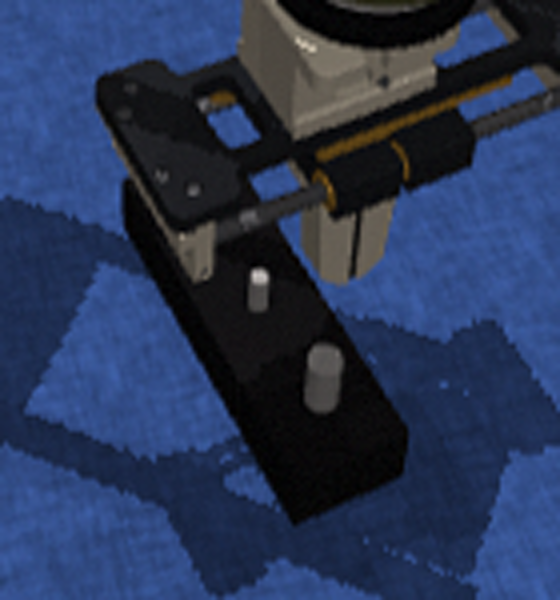

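The pin still stands in the rack at side (371,360). The closed fingertips show at about side (376,339), so I will compare that with where the reported TCP projects.

Run:
```python
from h import *
s=monitor.read_state();p=s['tool_pos'];print(s['t'],p,s['opening'],s['q'].round(3))
print('side',proj('side',p),'top',proj('top',p), 'pin side', proj('side',[.5114,-.3282,.07]))
b=cv2.imread('pics/t1full.png')
A=cv2.imread('pics/s1full.png');B=cv2.imread('pics/side0.png')
d=cv2.absdiff(A,B).max(2)[352:378,358:384]; print((d>40).astype(int).sum())
print(cv2.cvtColor(A,cv2.COLOR_BGR2GRAY)[352:376,362:380])
cv2.imwrite('pics/t1.png',cv2.resize(b[200:290,400:520],(800,600),interpolation=cv2.INTER_CUBIC))
```

```text
5.1167 [ 0.5127903  -0.32931911  0.11737491] 0.0006483547668656318 [-0.655  0.2    1.555  0.     1.383 -0.842]
side [[374.15654043 344.0035166 ]] top [[485.00525847 239.19104908]] pin side [[371.46518104 359.29327231]]
53
[[ 19  20  20  18  20  18  17  18  15  10   9   9   6   4  39  48  46  49]
 [ 15  19  17  19  18  19  14  17  10   8  10   8  10  10  18  46  49  50]
 [ 18  18  19  17  18  18   9  10   4   9   3   9  10  10   9  29  50  49]
 [ 20  18  20  17  20  16   8  24  27  25  15  10   7   8  10  15  38  45]
 [ 18  20  16  14  15   5  51  67  65  65  55  40  16   4   9  10  19  46]
 [ 18  17  13   7   2  32  91  93  90  88  88  77  67  17   9   8   9  37]
 [ 16  17  11   9   9  76  92  90  87  85  87  87 101  35  10   9   7  19]
 [ 11   9  12  11  15  92  90  88  85  84  88  85  90  57  13   9  10   8]
 [  9   9  10   7  20  92  90  87  83  86  85  87  89  70  14   5   6  12]
 [  8   8  11   9  14  84  90  86  85  89  86  87  90  62  15  11  10   9]
 [  8  11   8   6  24  67  82  84  87  85  87  87  86  49  13  13   6   8]
 [  9  10   7   7  29  57  64  75  83  82  83  82  76
[... 222 characters left out ...]
 66  21   5   9  11  10]
 [  7   8   5   7  56  65  65  71  72  73  72  70  60  14   8   9  13  12]
 [  6   7  12   1  53  62  65  70  71  72  71  70  46  11   6  10   8   7]
 [ 10   8   7   4  56  65  66  70  72  72  72  68  46  10  10   7   8   8]
 [  9   7   8   2  49  65  68  70  72  72  72  70  39  10   5   9   8   8]
 [  8  11  10   3  22  56  69  74  74  75  72  60  17  10   8   9   9   9]
 [  8   7   9   7   4  24  54  63  65  63  57  30   9   8   4   9   9  11]
 [  9  11   8   7   8   4  13  26  26  29   9   6  10  12  10   9   9  12]
 [  6   7   8   7  10   7   7   8   5   6   7   8   7  10  10  12  11  10]
 [  8  10   8  10   9  11   9   6  10  11   6   4  11   8  12  10  11  13]]
```

View pics/t1.png

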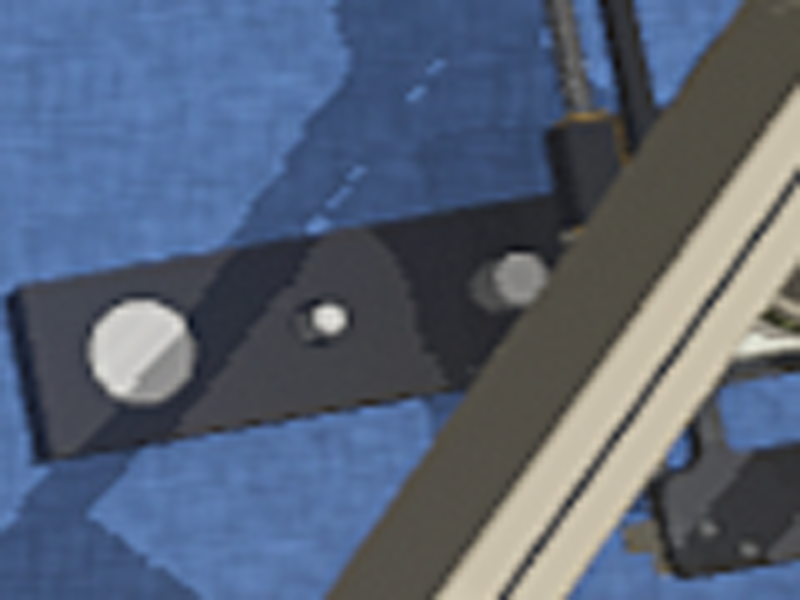

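Top view: the pin stands 1 px right of before, at about (478.2,242), and the fingers are hidden. In the side view the fingertips sit about 8 px higher than the reported TCP projects, so I will test whether the tips are really higher than reported.

Run:
```python
from h import *
from scipy.spatial.transform import Rotation as Ro
s=monitor.read_state();p=s['tool_pos'];R=Ro.from_rotvec(s['orientation']).as_matrix()
for dz in (0,-.01,-.02,-.025):
    c=[p+R@np.array([a*.0075,b*.0175,dz]) for a,b in((1,0),(-1,0),(1,1),(1,-1),(-1,1),(-1,-1))]
    print(dz,proj('side',c).round(1).tolist())
print(R[:,0])
A=cv2.imread('pics/s1full.png')
cv2.imwrite('pics/f.png',cv2.resize(A[310:380,350:400],(571,800)[0:2] if 0 else (428,600),interpolation=cv2.INTER_CUBIC))
```

```text
0 [[372.0, 340.6], [376.4, 347.4], [381.0, 336.9], [362.8, 344.4], [385.5, 343.6], [367.2, 351.3]]
-0.01 [[372.3, 337.1], [376.8, 344.0], [381.4, 333.4], [363.1, 340.9], [385.9, 340.1], [367.5, 347.9]]
-0.02 [[372.7, 333.6], [377.2, 340.5], [381.8, 329.9], [363.4, 337.4], [386.4, 336.6], [367.8, 344.3]]
-0.025 [[372.8, 331.8], [377.4, 338.7], [382.0, 328.1], [363.5, 335.6], [386.6, 334.8], [368.0, 342.6]]
[-0.1859812   0.98255092 -0.00216474]
```

View pics/f.png

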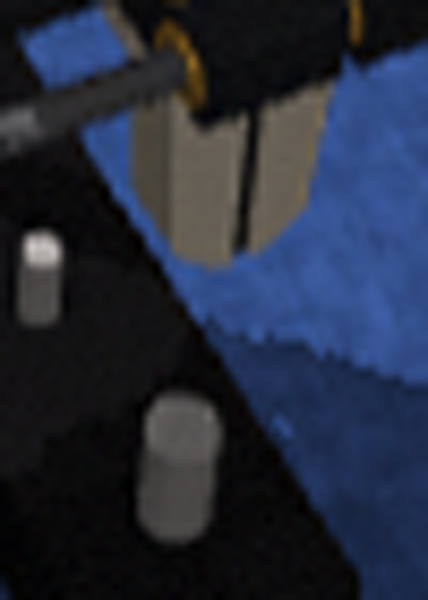

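The finger crop has the front-face seam ending at side (377.8,339.8), which matches tips about 20 mm higher than reported, with the lateral position correct. That explains the slip off the pin's top. I'll confirm by gently touching the rack top (40 mm) between pin and dowel.

>>> arm_command --deltas '[[[-0.34,1.46,0,0,0,0],[-0.34,1.47,0,0,0,0],[0,0,-2,0,0,0],[0,0,-2,0,0,0],[0,0,-2,0,0,0],[0,0,-0.8,0,0,0],[0,0,0,0,0,0],[0,0,0,0,0,0],[0,0,0,0,0,0]]]'

```text
t: 5.87
tool_pos: [0.5056, -0.2999, 0.0486]
orientation: [2.004, 2.418, 0.0]
force: [-0.0, -0.7, 0.1]
opening: 0.0002
gripper_force: 0.0
```

>>> arm_command --deltas '[[[0,0,-0.4,0,0,0],[0,0,-0.4,0,0,0],[0,0,-0.4,0,0,0],[0,0,-0.3,0,0,0],[0,0,-0.2,0,0,0],[0,0,0,0,0,0],[0,0,0,0,0,0]]]'

```text
t: 6.45
tool_pos: [0.5049, -0.2993, 0.0304]
orientation: [-2.004, -2.419, 0.0]
force: [0.0, -0.1, 0.8]
opening: 0.0005
gripper_force: 0.0
```

>>> arm_command --deltas '[[[0,0,-0.3,0,0,0],[0,0,-0.3,0,0,0],[0,0,0,0,0,0],[0,0,0,0,0,0]]]'

```text
t: 6.78
tool_pos: [0.5048, -0.2992, 0.0243]
orientation: [-2.004, -2.419, 0.0]
force: [0.4, -0.3, -0.8]
opening: -0.0001
gripper_force: 0.0
```

>>> arm_command --deltas '[[[0,0,-0.2,0,0,0],[0,0,-0.2,0,0,0],[0,0,0,0,0,0],[0,0,0,0,0,0]]]'

```text
t: 7.12
tool_pos: [0.5049, -0.2993, 0.0204]
orientation: [-2.004, -2.419, 0.0]
force: [-0.7, 1.2, 0.6]
opening: 0.0005
gripper_force: 0.0
```

>>> arm_command --deltas '[[[0,0,-0.2,0,0,0],[0,0,0,0,0,0],[0,0,0,0,0,0]]]'

```text
t: 7.37
tool_pos: [0.505, -0.2994, 0.0185]
orientation: [-2.004, -2.419, 0.0]
force: [0.5, -0.7, -0.9]
opening: 0.0007
gripper_force: 0.0
```

>>> arm_command --deltas '[[[0,0,-0.2,0,0,0],[0,0,0,0,0,0],[0,0,0,0,0,0]]]'

```text
t: 7.62
tool_pos: [0.5054, -0.2996, 0.0173]
orientation: [2.004, 2.419, 0.0]
force: [-1.5, 2.1, 4.7]
opening: -0.0
gripper_force: 2.4
```

>>> arm_command --deltas '[[[0,0,1.5,0,0,0],[0,0,2,0,0,0],[0,0,2,0,0,0],[0.33,-1.47,0,0,0,0],[0.33,-1.47,0,0,0,0],[0,0,0,0,0,0],[0,0,0,0,0,0],[0,0,0,0,0,0],[0,0,0,0,0,0],[0,0,0,0,0,0],[0,0,0,0,0,0],[0,0,0,0,0,0]]]' --gripper 0.3

```text
t: 8.62
tool_pos: [0.5116, -0.3284, 0.0715]
orientation: [-2.004, -2.419, -0.0]
force: [-0.2, 0.9, 0.1]
opening: 0.0606
gripper_force: 0.0
```

Run:
```python
from h import *
s=monitor.read_state();print(s['tool_pos'],s['opening'])
b=cv2.imread('pics/t1full.png')
g=cv2.cvtColor(b,cv2.COLOR_BGR2GRAY)[235:248,468:486];print(g)
m=(g>85).astype(np.uint8);n,l,st,c=cv2.connectedComponentsWithStats(m)
for i in range(1,n): print(c[i]+[468,235],st[i],onz('top',*(c[i]+[468,235]),.07))
```

```text
[ 0.51161752 -0.32840195  0.07154707] 0.06059093237782725
[[ 43  43  42  40  39  41  40  39  41  41  42  42  42  44  41  47  83  96]
 [ 45  42  42  40  42  40  40  40  39  37  39  41  42  41  41  41  58  67]
 [ 44  42  44  40  41  39  38  34  30  25  28  29  36  38  40  37  48  69]
 [ 45  44  41  40  39  37  37  52 127 145 136 123  82  45  37  44  68  79]
 [ 44  43  43  38  48  58  73 116 140 138 136 137 123  73  30  54  75  80]
 [ 43  44  41  49  66  69 103 131 134 132 132 134 137 109  63  67  80  78]
 [ 45  43  45  66  75  68 122 139 133 129 131 132 137 116  82  77  78  77]
 [ 44  43  58  74  75  68  99 129 136 131 130 133 138 116  82  77  77  77]
 [ 44  41  54  71  76  72  92 130 140 135 134 135 117  85  76  78  78  78]
 [ 44  42  51  74  79  75  76 101 134 142 142 135 100  73  75  77  78  78]
 [ 45  42  42  54  73  80  77  78  95 103 106  95  77  76  79  78  78  78]
 [ 46  43  41  41  46  64  63  55  55  46  60  73  76  77  78  78  79  79]
 [ 45  42  42  41  40  44  42  40  37  45  70  78  79  77  78  78  78  78]]
[485. 235.] [17  0  1  1  1] [ 0.52640193 -0.34332485  0.07      ]
[477.43137255 241.47058824] [ 6  3  8  8 51] [ 0.51276935 -0.32750718  0.07      ]
```

>>> arm_command --deltas '[[[0.08,0.08,-1.5,0,0,0],[0,0,-1.5,0,0,0],[0,0,-1,0,0,0],[0,0,-0.5,0,0,0],[0,0,-0.3,0,0,0],[0,0,0,0,0,0],[0,0,0,0,0,0]]]'

```text
t: 9.2
tool_pos: [0.5127, -0.3282, 0.0241]
orientation: [2.004, 2.419, 0.0]
force: [-0.5, 0.4, -0.2]
opening: 0.0603
gripper_force: 0.0
```

>>> arm_command --deltas '[[[0,0,0,0,0,0],[0,0,0,0,0,0],[0,0,0,0,0,0],[0,0,0,0,0,0],[0,0,0,0,0,0],[0,0,0,0,0,0],[0,0,0,0,0,0],[0,0,0,0,0,0],[0,0,0,0,0,0],[0,0,0,0,0,0],[0,0,0,0,0,0],[0,0,0,0,0,0]]]' --gripper -1 --squeeze 30

```text
t: 10.2
tool_pos: [0.512, -0.3282, 0.0237]
orientation: [-2.004, -2.419, 0.001]
force: [-6.1, -0.9, 4.3]
opening: 0.0153
gripper_force: 30.0
```

>>> arm_command --deltas '[[[0,0,0.5,0,0,0],[0,0,1,0,0,0],[0,0,2,0,0,0],[0,0,2.5,0,0,0],[0,0,2.5,0,0,0],[0,0,1,0,0,0],[0,0,0,0,0,0],[0,0,0,0,0,0]]]'

```text
t: 10.87
tool_pos: [0.5131, -0.3282, 0.1191]
orientation: [2.003, 2.418, 0.001]
force: [-0.4, -0.6, -1.4]
opening: 0.0157
gripper_force: 30.0
```

>>> arm_command --deltas '[[[0.3,1.5,0,0,0,0],[0.7,3.5,0,0,0,0],[0.7,3.5,0,0,0,0],[0.7,3.5,0,0,0,0],[0.7,3.5,0,0,0,0],[0.7,3.5,0,0,0,0],[0.7,3.5,0,0,0,0],[0.7,3.5,0,0,0,0],[0.7,3.5,0,0,0,0],[0.7,3.5,0,0,0,0],[0.6,2.3,0,0,0,0],[0.15,1,0,0,0,0]]]'

```text
t: 11.87
tool_pos: [0.5846, 0.0394, 0.1163]
orientation: [-1.998, -2.42, 0.002]
force: [-0.7, 0.8, -0.1]
opening: 0.0154
gripper_force: 30.0
```

>>> arm_command --deltas '[[[0,0,-1,0,0,0],[0,0,-1,0,0,0],[0,0,-1,0,0,0],[0,0,0,0,0,0],[0,0,0,0,0,0],[0,0,0,0,0,0]]]'

```text
t: 12.37
tool_pos: [0.5857, 0.0339, 0.0884]
orientation: [-2.006, -2.417, 0.001]
force: [0.1, 0.1, -0.3]
opening: 0.0152
gripper_force: 30.0
```

Run:
```python
from h import *
s=monitor.read_state();p=s['tool_pos'];print(p,s['opening'])
a=eyes.read_camera('side');cv2.imwrite('pics/s2full.png',a)
print('hole',proj('side',[.5869,.0351,.044]),'pin tip expected',proj('side',[p[0],p[1],p[2]-.02]), 'grip bottom',proj('side',[p[0],p[1],p[2]+.0165]))
cv2.imwrite('pics/s2.png',cv2.resize(a[180:255,310:410],(800,600),interpolation=cv2.INTER_CUBIC))
```

```text
[0.58574242 0.03388282 0.08838427] 0.015205227457622263
hole [[351.94487565 227.29389137]] pin tip expected [[351.96449461 219.87223466]] grip bottom [[352.49899786 207.68082476]]
```

View pics/s2.png

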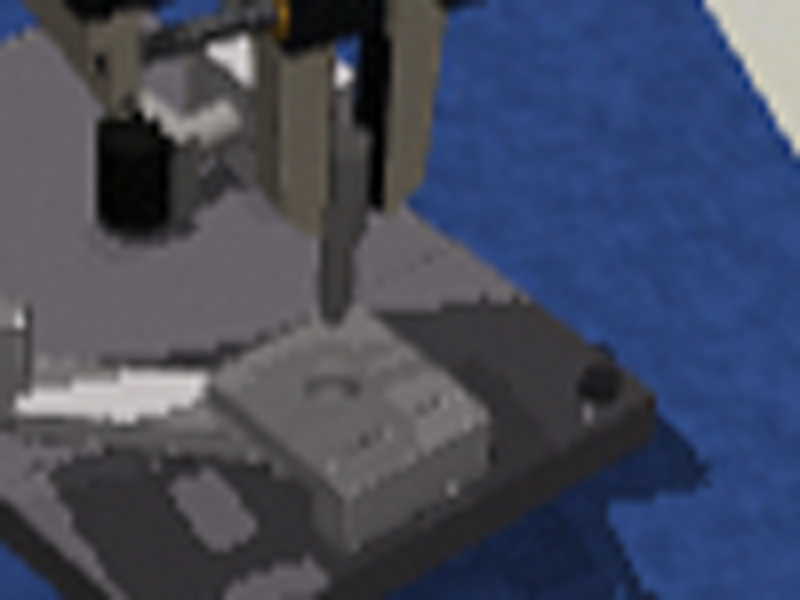

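Side view: the pin tip is at (351.9,220.3), exactly as predicted, and the hole centre is at (351.5,228.3). They are aligned within about 1 mm, so I can descend.

>>> arm_command --deltas '[[[0.04,0.04,-0.8,0,0,0],[0,0,-0.8,0,0,0],[0,0,-0.6,0,0,0],[0,0,-0.4,0,0,0],[0,0,-0.4,0,0,0],[0,0,0,0,0,0],[0,0,0,0,0,0]]]'

```text
t: 13.0
tool_pos: [0.5861, 0.0355, 0.0582]
orientation: [-2.004, -2.419, 0.001]
force: [-0.2, 0.9, -0.3]
opening: 0.0148
gripper_force: 30.0
```

>>> arm_command --deltas '[[[0,0,-0.3,0,0,0],[0,0,-0.3,0,0,0],[0,0,-0.3,0,0,0],[0,0,-0.3,0,0,0],[0,0,0,0,0,0],[0,0,0,0,0,0]]]'

```text
t: 13.5
tool_pos: [0.5861, 0.0354, 0.0462]
orientation: [-2.004, -2.419, 0.001]
force: [-0.2, -0.4, -1.0]
opening: 0.0152
gripper_force: 30.0
```

>>> arm_command --deltas '[[[0,0,-0.4,0,0,0],[0,0,-0.4,0,0,0],[0,0,-0.4,0,0,0],[0,0,-0.3,0,0,0],[0,0,0,0,0,0],[0,0,0,0,0,0]]]'

```text
t: 14.0
tool_pos: [0.586, 0.0354, 0.0312]
orientation: [-2.004, -2.419, 0.001]
force: [-0.5, 0.4, -0.1]
opening: 0.0155
gripper_force: 30.0
```

>>> arm_command --deltas '[[[0,0,-0.2,0,0,0],[0,0,-0.2,0,0,0],[0,0,0,0,0,0],[0,0,0,0,0,0]]]'

```text
t: 14.33
tool_pos: [0.5865, 0.0354, 0.0277]
orientation: [2.004, 2.419, 0.0]
force: [1.0, -0.2, 0.6]
opening: 0.0151
gripper_force: 30.0
```

>>> arm_command --deltas '[[[0,0,-0.2,0,0,0],[0,0,0,0,0,0],[0,0,0,0,0,0]]]'

```text
t: 14.58
tool_pos: [0.5867, 0.0354, 0.0275]
orientation: [2.004, 2.419, 0.0]
force: [-7.5, -0.3, 14.3]
opening: 0.015
gripper_force: 30.0
```

>>> arm_command --deltas '[[[0,0,-0.15,0,0,0],[0,0,0,0,0,0],[0,0,0,0,0,0]]]'

```text
t: 14.83
tool_pos: [0.5869, 0.0353, 0.0273]
orientation: [2.004, 2.419, 0.0]
force: [-11.6, -0.7, 24.2]
opening: 0.0154
gripper_force: 30.1
```

>>> arm_command --deltas '[[[0,0,0.25,0,0,0],[0,0,0,0,0,0],[0,0,0,0,0,0],[0,0,0,0,0,0],[0,0,0,0,0,0],[0,0,0,0,0,0],[0,0,0,0,0,0],[0,0,0,0,0,0],[0,0,0,0,0,0]]]' --gripper 0

```text
t: 15.58
tool_pos: [0.5863, 0.0354, 0.0265]
orientation: [-2.004, -2.419, 0.0]
force: [-0.7, 0.6, 0.1]
opening: 0.0464
gripper_force: 0.0
```

>>> arm_command --deltas '[[[0,0,0.5,0,0,0],[0,0,1.5,0,0,0],[0,0,2.5,0,0,0],[0,0,2.5,0,0,0],[0,0,2,0,0,0],[0,0,0,0,0,0],[0,0,0,0,0,0]]]'

```text
t: 16.17
tool_pos: [0.5878, 0.0353, 0.1188]
orientation: [2.002, 2.417, 0.004]
force: [0.4, -0.3, -0.8]
opening: 0.0463
gripper_force: 0.0
```

Run:
```python
from h import *
s=monitor.read_state();p=s['tool_pos'];print(s['t'],p,s['opening'])
a=eyes.read_camera('side');b=eyes.read_camera('top');cv2.imwrite('pics/s3full.png',a);cv2.imwrite('pics/t3full.png',b)
A=cv2.resize(a[160:260,270:400],(400,308),interpolation=cv2.INTER_CUBIC);B=cv2.resize(b[170:293,190:350],(400,308),interpolation=cv2.INTER_CUBIC)
cv2.imwrite('pics/c3.png',np.hstack([A,B]))
print('pin top seat',proj('side',[.5867,.0349,.074]))
```

```text
16.1667 [0.58777865 0.03534739 0.11876647] 0.04627787367521827
pin top seat [[352.31689592 217.67696664]]
```

View pics/c3.png

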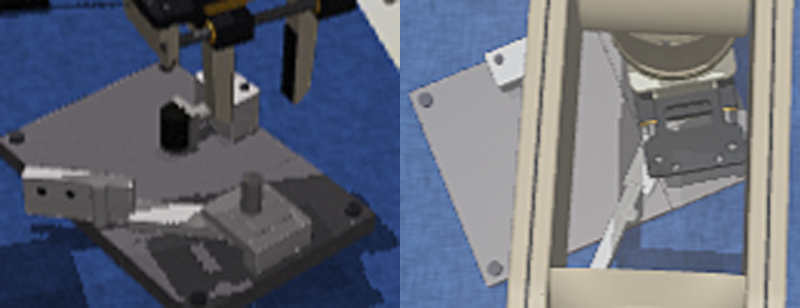

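The pin is home: its grip top is at side (351.6,216.9) against (352.3,217.7) expected. The bracket is still swung about 44° out. Next I'll close the fingers, go behind the rib and swing the plate.

>>> arm_command --deltas '[[[-1.5,0.1,0,0,0,-5.5],[-2.5,0.2,0,0,0,-5.5],[-2.5,0.2,0,0,0,-5.5],[-2.5,0.2,0,0,0,-5.5],[-2,0.2,0,0,0,-5.5],[-0.9,0.2,0,0,0,-5.5],[0,0,0,0,0,0],[0,0,0,0,0,0],[0,0,0,0,0,0]]]' --gripper -1 --squeeze 30

```text
t: 17.02
tool_pos: [0.4675, 0.0463, 0.1161]
orientation: [-2.606, -1.754, 0.001]
force: [-0.3, 0.3, -0.5]
opening: 0.0006
gripper_force: 0.0
```

>>> arm_command --deltas '[[[0,0,-2,0,0,0],[0,0,-2.5,0,0,0],[0,0,-2.5,0,0,0],[0,0,-2,0,0,0],[0,0,-1.2,0,0,0],[0,0,-0.7,0,0,0],[0,0,0,0,0,0],[0,0,0,0,0,0],[0,0,0,0,0,0]]]'

```text
t: 17.77
tool_pos: [0.4685, 0.0463, 0.0087]
orientation: [2.608, 1.75, 0.002]
force: [0.0, -0.7, 1.0]
opening: 0.0005
gripper_force: 0.0
```

>>> arm_command --deltas '[[[0.15,0.35,0,0,0,0],[0.15,0.35,0,0,0,0],[0.15,0.35,0,0,0,0],[0.1,0.3,0,0,0,0],[0,0,0,0,0,0],[0,0,0,0,0,0]]]'

```text
t: 18.27
tool_pos: [0.4729, 0.0602, 0.0077]
orientation: [2.608, 1.751, 0.0]
force: [-0.3, -0.3, -0.1]
opening: 0.0009
gripper_force: 0.0
```

Run:
```python
from h import *
s=monitor.read_state();p=s['tool_pos'][:2];print(s['tool_pos'],s['force'])
h=np.array([.5867,.0349]);r=p-h;print(np.linalg.norm(r))
prev=r
for k in range(1,12):
    a=np.radians(-4*k);q=np.array([[np.cos(a),-np.sin(a)],[np.sin(a),np.cos(a)]])@r
    print(k,((q-prev)*100).round(2),h+q);prev=q
```

```text
[0.47294085 0.06021176 0.00773801] [-0.33012763 -0.25034582 -0.08515786]
0.11654110844041835
1 [0.2  0.79] [0.47498362 0.06808554]
2 [0.26 0.77] [0.47757066 0.07579764]
3 [0.31 0.75] [0.48068937 0.08331049]
4 [0.36 0.73] [0.48432455 0.0905875 ]
5 [0.41 0.7 ] [0.4884585 0.0975932]
6 [0.46 0.67] [0.49307106 0.10429346]
7 [0.51 0.64] [0.49813978 0.11065564]
8 [0.55 0.6 ] [0.50363996 0.11664876]
9 [0.59 0.56] [0.50954479 0.1222436 ]
10 [0.63 0.52] [0.51582552 0.12741291]
11 [0.66 0.47] [0.52245154 0.1321315 ]
```

>>> arm_command --deltas '[[[0.2,0.79,0,0,0,-4],[0.26,0.77,0,0,0,-4],[0.31,0.75,0,0,0,-4],[0.36,0.73,0,0,0,-4],[0.41,0.7,0,0,0,-4]]]'

```text
t: 18.68
tool_pos: [0.4879, 0.0974, 0.0075]
orientation: [2.875, 1.266, -0.001]
force: [-0.8, -0.2, 1.2]
opening: 0.0004
gripper_force: 0.8
```

>>> arm_command --deltas '[[[0.46,0.67,0,0,0,-4],[0.51,0.64,0,0,0,-4],[0.55,0.6,0,0,0,-4],[0.59,0.56,0,0,0,-4],[0,0,0,0,0,0],[0,0,0,0,0,0]]]'

```text
t: 19.18
tool_pos: [0.5093, 0.122, 0.0075]
orientation: [-3.021, -0.862, 0.0]
force: [0.1, 0.3, 0.3]
opening: 0.0005
gripper_force: 0.0
```

>>> arm_command --deltas '[[[0.32,0.26,0,0,0,-2],[0.32,0.26,0,0,0,-2],[0.33,0.24,0,0,0,-2],[0.33,0.23,0,0,0,-2.2],[0,0,0,0,0,0],[0,0,0,0,0,0],[0,0,0,0,0,0]]]'

```text
t: 19.77
tool_pos: [0.5218, 0.1316, 0.0074]
orientation: [-3.075, -0.643, 0.001]
force: [-1.3, -0.6, -1.1]
opening: 0.0002
gripper_force: 0.5
```

>>> arm_command --deltas '[[[0.09,0.04,0,0,0,0],[0.09,0.04,0,0,0,0],[0,0,0,0,0,0],[0,0,0,0,0,0]]]'

```text
t: 20.1
tool_pos: [0.523, 0.1323, 0.0073]
orientation: [3.075, 0.641, -0.004]
force: [-5.7, -1.1, 2.5]
opening: 0.0004
gripper_force: 2.8
```

>>> arm_command --deltas '[[[0.09,0.04,0,0,0,0],[0,0,0,0,0,0],[0,0,0,0,0,0],[0,0,0,0,0,0]]]'

```text
t: 20.43
tool_pos: [0.5236, 0.1327, 0.0073]
orientation: [3.075, 0.641, -0.005]
force: [-7.1, -2.3, 3.6]
opening: 0.0001
gripper_force: 3.7
```

Run:
```python
from h import *
F=[]
for i in range(6):
    b=eyes.read_camera('side');s=monitor.read_state();F.append(s['force'])
F=np.array(F);print(s['tool_pos'],F.mean(0),(F[:,:2]@[.916,.4]).round(1))
cv2.imwrite('pics/s4.png',cv2.resize(b[160:260,270:400],(780,600),interpolation=cv2.INTER_CUBIC))
```

```text
[0.52360885 0.13267624 0.00727797] [-6.64306474 -2.12139428  3.31281906] [-7.2 -6.6 -6.2 -7.5 -7.  -7.1]
```

View pics/s4.png

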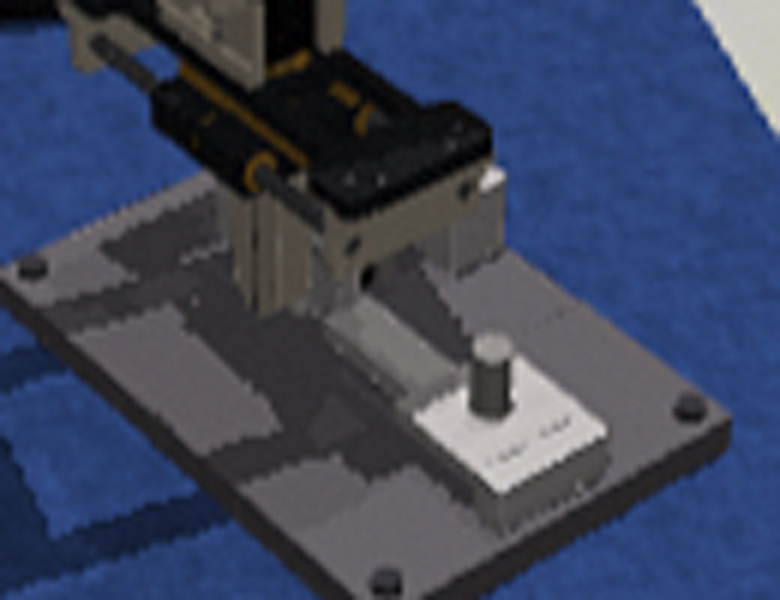

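The side view shows the pin upright in the cheek at about (352,220), the bracket arm lying parallel to jig y, and the fingers on the rib. The push is about 7 N, rising about 1.4 N per mm, which fits spring and arm in series. I'll add 2 mm.

>>> arm_command --deltas '[[[0.09,0.04,0,0,0,0],[0.09,0.04,0,0,0,0],[0,0,0,0,0,0],[0,0,0,0,0,0],[0,0,0,0,0,0],[0,0,0,0,0,0]]]'

```text
t: 21.23
tool_pos: [0.5248, 0.1334, 0.0072]
orientation: [3.075, 0.642, -0.007]
force: [-10.3, -1.8, 7.8]
opening: 0.0002
gripper_force: 5.4
```

>>> arm_command --deltas '[[[0,0,0,0,0,0],[0,0,0,0,0,0],[0,0,0,0,0,0],[0,0,0,0,0,0],[0,0,0,0,0,0],[0,0,0,0,0,0],[0,0,0,0,0,0],[0,0,0,0,0,0],[0,0,0,0,0,0],[0,0,0,0,0,0],[0,0,0,0,0,0],[0,0,0,0,0,0]]]'

```text
t: 22.23
tool_pos: [0.5248, 0.1333, 0.0072]
orientation: [3.075, 0.642, -0.007]
force: [-10.0, -3.1, 5.6]
opening: 0.0004
gripper_force: 5.4
```

>>> arm_command --deltas '[[[0,0,0,0,0,0],[0,0,0,0,0,0],[0,0,0,0,0,0],[0,0,0,0,0,0],[0,0,0,0,0,0],[0,0,0,0,0,0],[0,0,0,0,0,0],[0,0,0,0,0,0],[0,0,0,0,0,0],[0,0,0,0,0,0],[0,0,0,0,0,0],[0,0,0,0,0,0]]]'

```text
t: 23.23
tool_pos: [0.5248, 0.1334, 0.0072]
orientation: [3.075, 0.642, -0.007]
force: [-10.5, -4.1, 7.0]
opening: 0.0004
gripper_force: 5.4
```

```bash
python3 -c "
from h import *
s=monitor.read_state();print(s['t'],s['force'],s['dq'].round(4));print(ticket.close_job())"
```

```text
23.2333 [-10.4541039   -4.09376292   6.96595169] [ 0.0007 -0.0006 -0.0007 -0.0012  0.0001  0.001 ]
the job is handed in; nothing more can be done
None
```

I handed the job in at 23 s, with the pin fully home and the bracket pressed on the stop at about 10–11 N (wrist reading), held for over 2 s; the first grasp missed because the fingertips sit about 22 mm higher than reported, which I corrected, and I haven't seen the verdict.

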